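# Run the parts counter: spread the knobs, then key it on and hold

## Robot

A 6-joint arm with a two-finger parallel gripper is mounted at the origin on the work surface. World frame = base frame: x ahead of the robot, y to its left, z up, the work surface at z = 0. Lengths are in m, angles in rad, forces in N, time in s.
With the tool pointing down it reaches from about 0.3 to 0.775 m from the base axis. Payload 14.6 kg.
Tool frame: the origin (TCP) lies at the very end of the fingers, on their centre line; the grasp point (between the pads) lies 19 mm behind it; x points along the fingers, z is the direction in which the jaws open and shut, and the axes are right-handed (so a half turn about x gives the same grasp; the last joint's range is limited). The gripper opens to 94 mm and grips with 3 to 60 N. Pads are 16 mm wide; open, the fingers measure 119 mm over their backs; the gripper's body (75 mm by 177 mm) begins 78 mm behind the grasp point.
Start: joints at [1.153, 0.3, 1.521, -0, 1.321, -0.067], TCP at [0.189, 0.516, 0.205] pointing down, gripper open.
Joint ranges: [-3.03, 3.03], [-0.79, 2.21], [0.23, 2.52], [-1.04, 4.18], [0, 3.07], [-2.55, 2.55]. Speed limits (rad/s): [2.22, 2.22, 2.57, 3.14, 3.14, 3.14].

## Interface

Orientations are given as [roll, pitch, yaw] about the fixed x, y, z axes, in that order (R = Rz(yaw) Ry(pitch) Rx(roll)).
In Python, from station import ctrl gives the robot as it stands. The module is installed in compiled form; this text tells all that it offers.
- The arm moves only by the tool servo_tool, never from a script. Its argument "motion" is one flat list of numbers, 4 for each row, row after row: the shift along the tool's x, y, z in mm, then the turn about the tool's x in degrees. In form: [dx, dy, dz, roll, dx, dy, dz, roll, ...]. A call has 1 to 20 rows; each row is the pose to reach, as a shift and turn from the pose commanded when the call began, along the tool's axes at that moment; what a row does not reach only later rows make up. A row lasts 1/8 s, in which the tool goes at most 62.5 mm and 10.7 degrees, less where a joint would pass 70% of its speed; a pose out of reach is approached as far as the arm can. A call with a gripper value outside its range is refused whole. "gripper" is the opening, from 0 (shut) to 1 (fully open), set as the call begins (left out, the last holds). The fingers move at their own pace and stop on an object; "force" is the grip in N (left out, the last holds). Time passes only in rows, so rows that repeat a pose let the fingers close. It gives the time, the measured TCP pose, the force and the opening at its end, in the units of the state.
- ctrl.get_obs(): the state, without advancing time (a new reading comes with each control period).
- ctrl.camera(name): name is "scene" or "top" or "wrist"; returns a dict with "color" (480x640x3 uint8, red, green, blue), "z_map" (480x640 float32, m along the optical axis (not along the pixel's ray), 0 where there is no reading), "fx", "fy", "cx", "cy" (pixels), "dist_coeffs" ([k1, k2, p1, p2, k3] as OpenCV has them; the pictures are not rectified), "rvec" (rotation vector, rad) and "tvec" (3), from world to camera coordinates, as OpenCV has them. Camera axes: x right, y down, z forward; pixel columns grow to the right and rows downward; lengths in m; the calibration is good to about 2 mm. A picture is of the moment at which its call begins.
- ctrl.hand_in(): hands the job in, once; it reports no verdict.
The state is a dict: "time_s": time; "qpos": joint angles; "joint_vel": joint speeds; "tau": joint torques, N m; "ee_pos": TCP position; "eef_rot": TCP orientation; "force": force on the tool from outside, world axes, zero at the start; "moment": the same for the moment, N m; "grip_width": finger opening in m.
Only numpy, scipy, OpenCV 4.12 (cv2) and the standard library are available. Lean on these libraries where they do the work, as an engineer would, in place of code of your own. Each camera call takes 0.05 s, during which the arm holds its last target.

## Task

The parts counter only counts knobs that lie singly: first spread the heap of four white knobs on its plate into an even layer, each lying flat on the plate with about a finger's width (10 mm) or more clear between neighbours. Then take the key from its wooden block, push it fully home in the counter's key switch (the pins are sticky, so wiggle it a little if it catches), turn it a quarter turn clockwise as far as it goes, and finish still holding it turned, because the switch springs back. Do not disturb the other things on the table.

Things in the scene. Friction and masses are not known exactly. Their poses are not given: they have to be found in the camera images.
- knob0_center (a point): white ribbed ratchet knob, an upright round disc of diameter 36 mm and height 24 mm, 25 g; the point is its centre, 12 mm above its underside; z is its axis (up). One of the three bottom knobs of the heap: they stand on the plate in a tight triangle, centres 38 mm apart.
- knob1_center (a point): white ribbed ratchet knob, an upright round disc of diameter 36 mm and height 24 mm, 25 g; the point is its centre, 12 mm above its underside; z is its axis (up). One of the three bottom knobs of the heap: they stand on the plate in a tight triangle, centres 38 mm apart.
- knob2_center (a point): white ribbed ratchet knob, an upright round disc of diameter 36 mm and height 24 mm, 25 g; the point is its centre, 12 mm above its underside; z is its axis (up). One of the three bottom knobs of the heap: they stand on the plate in a tight triangle, centres 38 mm apart.
- knob3_center (a point): white ribbed ratchet knob, an upright round disc of diameter 36 mm and height 24 mm, 25 g; the point is its centre, 12 mm above its underside; z is its axis (up). The top knob of the heap: it lies flat across the three others.
- plate_center (a point): centre of the counter's flat dark plate, on its upper face, 30 mm above the table; x and y along the plate's edges, z up. The clear face is 228 mm square, inside a rim 6 mm wide standing 5 mm above it.
- counter: the counter, fixed to the table, in another place and yaw each time; origin under the plate's centre, axes as the plate's. Its grey console (120 mm along x, 68 mm high) stands beside the plate, from 120 to 250 mm along +y, with the key switch in its top at y = 185 mm.
- keyway (a point): centre of the keyway's mouth on the brass face of the key switch, 70 mm above the table; z up along the lock's axis, x along the slot's long side (turns with the lock). Upright slot 14 (x) by 7 mm (y), 34 mm deep, with a funnel 3 mm deep and wide round its mouth; the key fits either way round. A steel ring of radius 25 mm round it stands 1 mm proud. Two sticky pins, 13 and 21 mm down, resist the blade with 5 to 10 N each.
- plug (a joint): rotation of the lock in rad: 0 at rest, grows clockwise seen from above to its stop at 1.57 (a quarter turn); a spring drives it back to 0 with 0.02 to 0.1 N m whenever it is let go
- key_bow (a point): centre of the key's flat black bow, 60 mm above the table at the start, the key (45 g) standing upright in its block; x along the width of bow and blade, y across their thickness, z up. Bow 32 (x) by 9 (y) by 32 mm (z), gripped across its thickness. Below it a round neck, 22 mm wide and 8 mm high, then a blade 12 (x) by 5 mm (y), 28 mm long, its rounded tip 52 mm below this point.
- key_shoulder (a point): the key's shoulder: the underside of the neck, on the key's axis, where the blade begins, 24 mm below the bow's centre; same axes. When the key is fully home the shoulder sits on the keyway's mouth.
- key: the same key as a whole; origin at its shoulder, same axes
- keystand: the fixed wooden block in which the key stands, origin under its centre; its slot (x long) is 14 by 7 mm
- tape_roll: bystander: standing white roll core, 90 mm in diameter, 48 mm high; origin under its centre
- gel_jar: bystander: jar, 60 mm in diameter, 60 mm high; origin under its centre
- stapler: bystander: stapler, 120 by 30 by 41 mm; origin under its centre

How it is judged:
By the outcome, as a careful person would: the job done as asked, in the order asked, and still so for the second after the job is handed in, while the arm keeps its last pose, push and grip.
It also fails if it takes over 69 s, if anything falls off the work surface, if the arm or the gripper's body presses on something with over 40 N, if the wrist force passes 120 N, or if a joint passes its speed limit or range.

## Working session

There is one attempt and no reset: what is moved stays moved. The work goes in short steps, Python scripts to look and compute and a tool call to move; the robot and the scene stay as the last step left them, time stands still between calls to the robot, and variables do not carry over. Pictures are saved under pics/ and viewed, and the job is handed in when it is done.

Besides the shell and the picture viewer there is one more tool, called after "Request:" by a JSON object that holds its "op" and its "data", one argument or row to a line. servo_tool: Moves the arm, as the interface text tells. Its arguments: {"type":"object","properties":{"motion":{"type":"array","items":{"type":"number"}},"gripper":{"type":"number"},"force":{"type":"number"}},"required":["motion"]}

```bash
mkdir -p pics
cat > h.py <<'E'
import numpy as np,cv2
from station import ctrl
def cam(n,save=None):
    c=ctrl.camera(n)
    if save: cv2.imwrite(f'pics/{save}.png',c['color'][:,:,::-1])
    c['K']=np.array([[c['fx'],0,c['cx']],[0,c['fy'],c['cy']],[0,0,1.]])
    c['R']=cv2.Rodrigues(np.array(c['rvec'],float))[0]; c['t']=np.array(c['tvec'],float).ravel()
    c['d']=np.array(c['dist_coeffs'],float)
    return c
def rays(c,px):
    u=cv2.undistortPoints(np.array(px,float).reshape(-1,1,2),c['K'],c['d']).reshape(-1,2)
    return np.c_[u,np.ones(len(u))]@c['R'], -c['R'].T@c['t']
def onz(c,px,z):
    d,o=rays(c,px); return o+d*((z-o[2])/d[:,2])[:,None]
def cloud(c):
    v,u=np.mgrid[0:480,0:640]; d=rays(c,np.c_[u.ravel(),v.ravel()])
    P=d[1]+d[0]*c['z_map'].reshape(-1,1)
    P[c['z_map'].ravel()==0]=np.nan
    return P.reshape(480,640,3)
def proj(c,P): return cv2.projectPoints(np.array(P,float).reshape(-1,1,3),np.array(c['rvec'],float),c['t'],c['K'],c['d'])[0].reshape(-1,2)
E
python3 - <<'E'
from h import *
for n in ['scene','top','wrist']:
    c=cam(n,n+'0'); print(n,c['fx'],-c['R'].T@c['t'],c['R'][2],c['d'])
print(ctrl.get_obs())
E
```

```text
scene 465.76170654032074 [ 0.99039379 -0.63570811  0.71758197] [-0.42968619  0.61456424 -0.66157431] [0.02261208 0.         0.         0.         0.        ]
top 550.7236433635246 [ 0.3725865  -0.02222453  1.22411637] [ 0.13159866  0.00231844 -0.99130037] [-0.12809698  0.          0.          0.          0.        ]
wrist 356.665134116672 [0.11233836 0.5450452  0.38334297] [ 0.26182307 -0.09542394 -0.96038688] [-0.02734705  0.          0.          0.          0.        ]
{'time_s': 0.15, 'qpos': array([ 1.15342351e+00,  3.00302213e-01,  1.52143818e+00, -1.13682779e-05,
        1.32071123e+00, -6.66167890e-02]), 'joint_vel': array([ 0.00103511, -0.0034044 , -0.0029265 ,  0.00144545, -0.00218526,
        0.00010321]), 'tau': array([ 2.19286347e-03, -5.31961405e+01, -3.52819669e+01,  7.09006889e-02,
        2.35747191e-02, -1.01092342e-04]), 'ee_pos': array([0.18891587, 0.51632054, 0.20503943]), 'eef_rot': array([ 3.08779542,  1.56993729, -1.97534677]), 'force': array([-0.18589828,  0.63416037,  1.03730575]), 'moment': array([ 0.01512735,  0.02524205, -0.0027633 ]), 'grip_width': 0.09390144933726494}
```

View pics/top0.png

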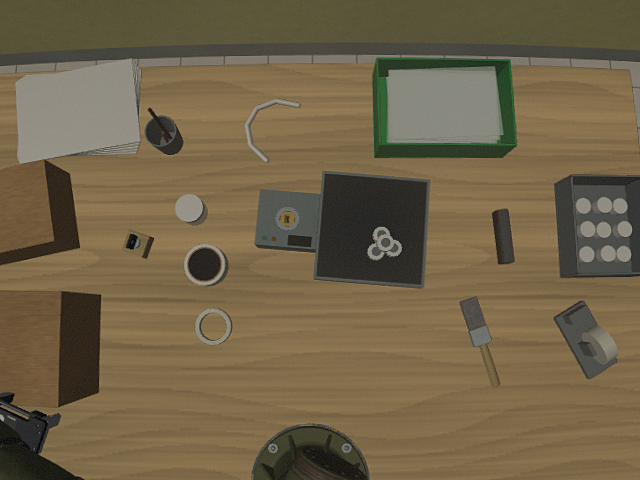

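View pics/scene0.png

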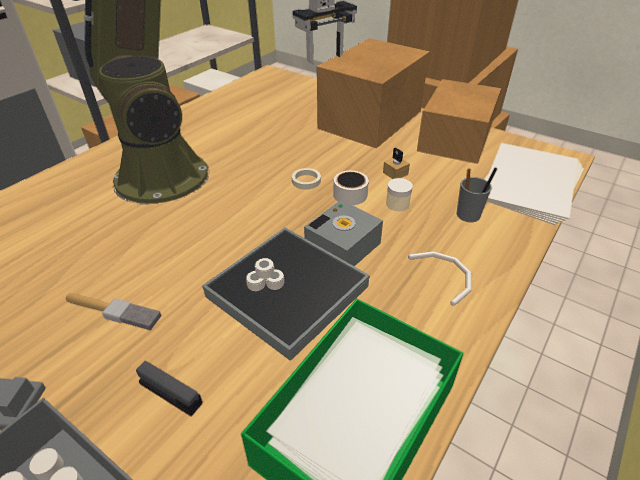

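View pics/wrist0.png

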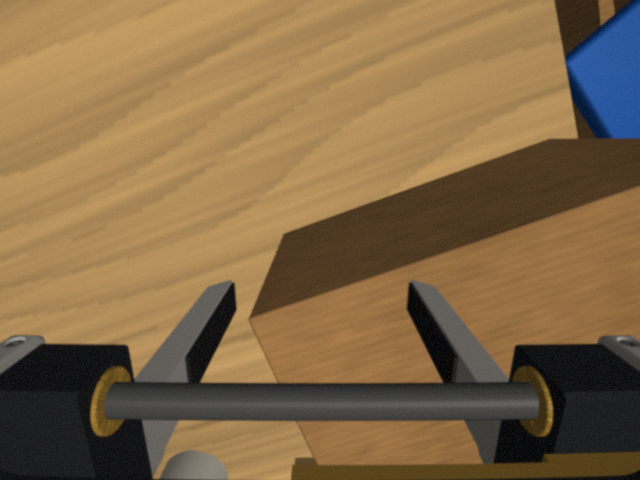

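Run:
```python
from h import *
c=cam('top'); im=c['color'][:,:,::-1]
a=cv2.resize(im[160:300,245:440],None,fx=4,fy=4,interpolation=cv2.INTER_CUBIC); cv2.imwrite('pics/topz.png',a)
b=cv2.resize(im[180:300,110:240],None,fx=5,fy=5,interpolation=cv2.INTER_CUBIC); cv2.imwrite('pics/topk.png',b)
P=cloud(c)
for p in [(386,243),(382,232),(376,252),(394,248),(352,200),(288,219),(132,241),(190,209),(205,265),(325,173),(427,181),(422,285),(317,278)]: print(p,P[p[1],p[0]].round(4))
print(onz(c,[(322,172),(429,180),(424,287),(315,279)],.035).round(4))
s=cam('scene'); im=s['color'][:,:,::-1]
cv2.imwrite('pics/scz.png',cv2.resize(im[135:235,280:420],None,fx=5,fy=5,interpolation=cv2.INTER_CUBIC))
```

```text
(386, 243) [ 0.5117 -0.1649  0.079 ]
(382, 232) [ 0.5382 -0.1596  0.0574]
(376, 252) [ 0.4953 -0.1459  0.0561]
(394, 248) [ 0.5038 -0.185   0.0541]
(352, 200) [ 0.6141 -0.0981  0.0288]
(288, 219) [0.5686 0.0421 0.0527]
(132, 241) [0.5209 0.3773 0.0688]
(190, 209) [0.5908 0.2539 0.0613]
(205, 265) [0.47   0.2203 0.0535]
(325, 173) [ 0.6744 -0.0389  0.0345]
(427, 181) [ 0.6546 -0.2649  0.0373]
(422, 285) [ 0.4248 -0.2462  0.0376]
(317, 278) [ 0.4419 -0.0196  0.0366]
[[ 0.6766 -0.0322  0.035 ]
 [ 0.6574 -0.27    0.035 ]
 [ 0.4205 -0.251   0.035 ]
 [ 0.4399 -0.0152  0.035 ]]
```

View pics/topz.png

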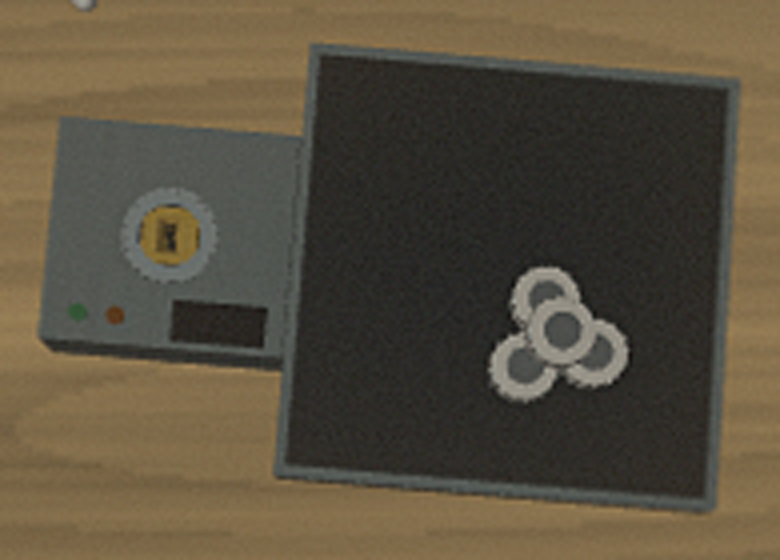

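View pics/topk.png

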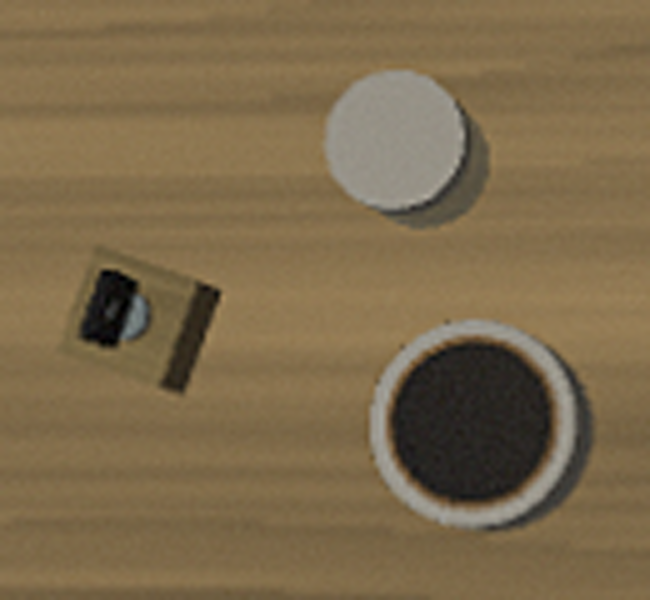

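View pics/scz.png

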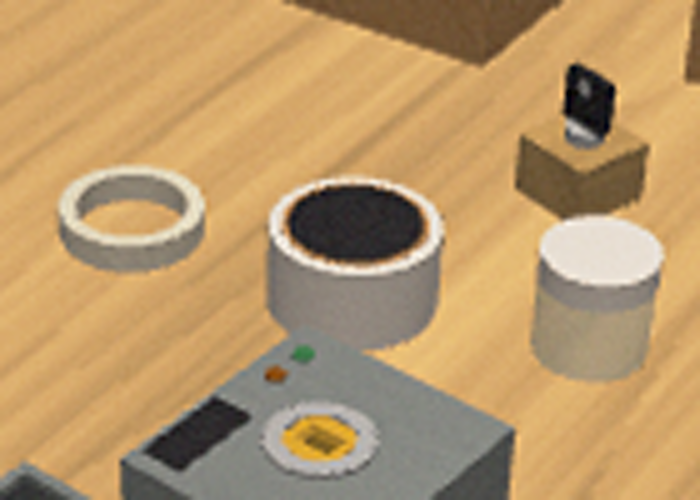

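```bash
cat >> h.py <<'E'
from scipy.spatial.transform import Rotation as Rn
def toolR(o=None):
    o=o or ctrl.get_obs(); return Rn.from_euler('xyz',o['eef_rot']).as_matrix()
def yawz(o=None): # yaw of tool z (jaw) axis in deg
    z=toolR(o)[:,2]; return np.degrees(np.arctan2(z[1],z[0]))
def delta(target,yaw=None):
    """shift in tool axes (mm) for world TCP target, roll deg to make jaw axis at yaw (mod 180)"""
    o=ctrl.get_obs(); R=toolR(o); d=R.T@(np.array(target)-o['ee_pos'])*1e3
    r=None
    if yaw is not None:
        r=-(yaw-yawz(o)); r=(r+90)%180-90   # positive roll = clockwise
    return d.round(1),None if r is None else round(r,1)
E
python3 - <<'E'
from h import *
print(toolR().round(4),yawz())
c=cam('top');P=cloud(c)
print('boxes',[P[p[1],p[0]].round(3) for p in [(20,200),(60,180),(30,350),(40,300),(135,243),(80,300),(70,240),(45,165)]])
g=c['color'].astype(int)
# plate: dark mask
hsv=cv2.cvtColor(c['color'],cv2.COLOR_RGB2HSV)
m=((hsv[...,2]<75)).astype(np.uint8); m[:, :300]=0;m[:,440:]=0;m[:160]=0;m[300:]=0
m=cv2.morphologyEx(m,cv2.MORPH_OPEN,np.ones((5,5)))
cs,_=cv2.findContours(m,cv2.RETR_EXTERNAL,cv2.CHAIN_APPROX_NONE); k=max(cs,key=cv2.contourArea)
W=onz(c,k.reshape(-1,2),.032); r=cv2.minAreaRect((W[:,:2]*1000).astype(np.float32)); print('plate',r)
# knobs white
m=(hsv[...,2]>140)&(hsv[...,1]<60); m[:, :340]=0;m[:,420:]=0;m[:215]=0;m[270:]=0
for z in (.054,.078): 
  v,u=np.nonzero(m); W=onz(c,np.c_[u,v],z); print(z,W.mean(0),len(u),W.min(0),W.max(0))
zz=P[...,2]; t=m&(zz>.070); v,u=np.nonzero(t); W=onz(c,np.c_[u,v],.078); print('top',W.mean(0),np.ptp(W,axis=0),cv2.minEnclosingCircle((W[:,:2]*1000).astype(np.float32)))
# brass
m=(hsv[...,0]>15)&(hsv[...,0]<30)&(hsv[...,1]>150)&(hsv[...,2]>120); m[:, :260]=0;m[:,320:]=0;m[:195]=0;m[245:]=0
m8=cv2.morphologyEx(m.astype(np.uint8),cv2.MORPH_CLOSE,np.ones((9,9))); v,u=np.nonzero(m8); print('brass',u.mean(),v.mean(),onz(c,[(u.mean(),v.mean())],.07), len(u))
# steel ring round
W=onz(c,np.c_[u,v],.07);print(np.ptp(W,axis=0))
E
```

```text
[[-2.000e-04 -9.391e-01  3.437e-01]
 [-5.000e-04  3.437e-01  9.391e-01]
 [-1.000e+00  0.000e+00 -5.000e-04]] 69.89900145095584
boxes [array([0.602, 0.608, 0.128]), array([0.661, 0.555, 0.057]), array([0.295, 0.53 , 0.198]), array([0.391, 0.512, 0.201]), array([0.519, 0.378, 0.048]), array([0.393, 0.466, 0.119]), array([0.526, 0.526, 0.051]), array([0.676, 0.555, 0.132])]
plate ((550.71826171875, -141.25100708007812), (229.45733642578125, 230.11659240722656), 84.86465454101562)
0.054 [ 0.51308955 -0.16219742  0.054     ] 363 [ 0.4826017 -0.2001442  0.054    ] [ 0.54955037 -0.12893412  0.054     ]
0.078 [ 0.51020772 -0.15932647  0.078     ] 363 [ 0.4803452  -0.19649493  0.078     ] [ 0.5459207  -0.12674542  0.078     ]
top [ 0.51355303 -0.16269182  0.078     ] [0.03181097 0.03383084 0.        ] ((513.72412109375, -163.24127197265625), 17.297985076904297)
brass 287.0662251655629 218.3112582781457 [[0.56716408 0.04311546 0.07      ]] 151
[0.02808912 0.02554891 0.        ]
```

Run:
```python
from h import *
c=cam('top')
W=onz(c,[(381.75,235),(375.75,251.5),(393.5,248)],.054)[:,:2];m=W.mean(0);print(W.round(4),m)
for w in W:
    d=w-m; print(np.degrees(np.arctan2(d[1],d[0])),np.hypot(*d))
print(delta([.515,-.163,.25],0))
```

```text
[[ 0.5321 -0.1593]
 [ 0.4966 -0.1456]
 [ 0.5039 -0.1839]] [ 0.51086916 -0.16295562]
9.777402732563509 0.02158206315838428
129.4652578313266 0.02242792827920038
-108.48394127792555 0.022120829322851875
(array([ -44.6, -539.7, -526. ]), np.float64(69.9))
```

Request:
{"op": "servo_tool", "data": {
  "motion": [-40,0,0,0,-60,-40,-40,3,-60,-80,-78,6,-60,-120,-117,9,-60,-160,-156,12,-60,-200,-195,15,-60,-240,-234,18,-60,-280,-273,21,-60,-320,-312,24,-60,-360,-351,27,-60,-400,-390,30,-50,-440,-429,30,-40,-480,-468,30,-30,-520,-507,30,-20,-540,-526,30,-15,-540,-526,30,-15,-540,-526,30],
  "gripper": 0.6
}}

```text
time_s: 2.48
ee_pos: [0.515, -0.1624, 0.2203]
eef_rot: [1.905, 1.57, 2.601]
force: [-0.3, 0.3, -0.3]
grip_width: 0.0564
```

Run:
```python
from h import *
o=ctrl.get_obs();print(o['ee_pos'],yawz(o),o['qpos'].round(2),o['time_s'],o['force'])
c=cam('wrist','w1');print(-c['R'].T@c['t'])
```

```text
[ 0.51499652 -0.16235414  0.22025858] 39.915324301523015 [-0.37  0.27  1.53  0.    1.35 -1.07] 2.475 [-0.2766381   0.32239598 -0.28420903]
[ 0.46265999 -0.09939463  0.39870763]
```

View pics/w1.png

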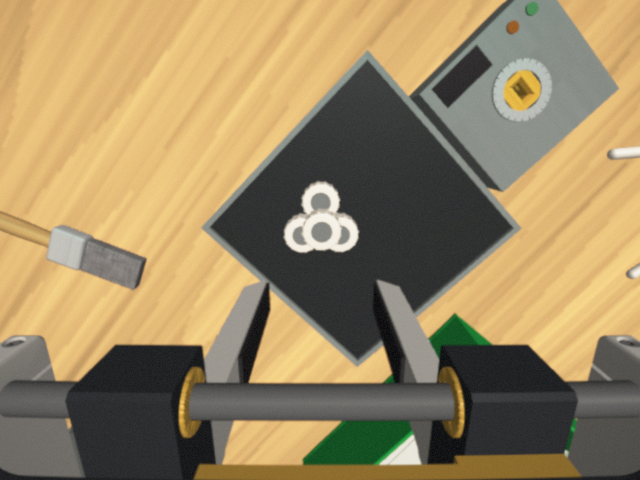

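Run:
```python
from h import *
c=cam('wrist');P=cloud(c)
hsv=cv2.cvtColor(c['color'],cv2.COLOR_RGB2HSV)
m=(hsv[...,2]>150)&(hsv[...,1]<60); m[:175]=0;m[265:]=0;m[:,:270]=0;m[:,375:]=0
v,u=np.nonzero(m&(P[...,2]>.070));W=onz(c,np.c_[u,v],.078);print('top',cv2.minEnclosingCircle((W[:,:2]*1000).astype(np.float32)),W.mean(0))
print(onz(c,[(320,199),(300,233),(342,233)],.054).round(4))
m=(hsv[...,0]>12)&(hsv[...,0]<32)&(hsv[...,1]>150)&(hsv[...,2]>120); m[:60]=0;m[120:]=0;m[:,:490]=0;m[:,560:]=0
m8=cv2.morphologyEx(m.astype(np.uint8),cv2.MORPH_CLOSE,np.ones((13,13)));v,u=np.nonzero(m8);print('brass',onz(c,[(u.mean(),v.mean())],.07),len(u))
im=c['color'][:,:,::-1]
cv2.imwrite('pics/w1z.png',np.hstack([cv2.resize(im[170:270,270:380],None,fx=5,fy=5,interpolation=2)[:500],cv2.resize(im[40:140,475:575],None,fx=5,fy=5,interpolation=2)])[:, :800])
```

```text
top ((513.9500122070312, -159.8985137939453), 18.710918426513672) [ 0.5140156  -0.15958589  0.078     ]
[[ 0.4969 -0.1411  0.054 ]
 [ 0.5035 -0.18    0.054 ]
 [ 0.5356 -0.1531  0.054 ]]
brass [[0.56751335 0.04572667 0.07      ]] 1058
```

View pics/w1z.png

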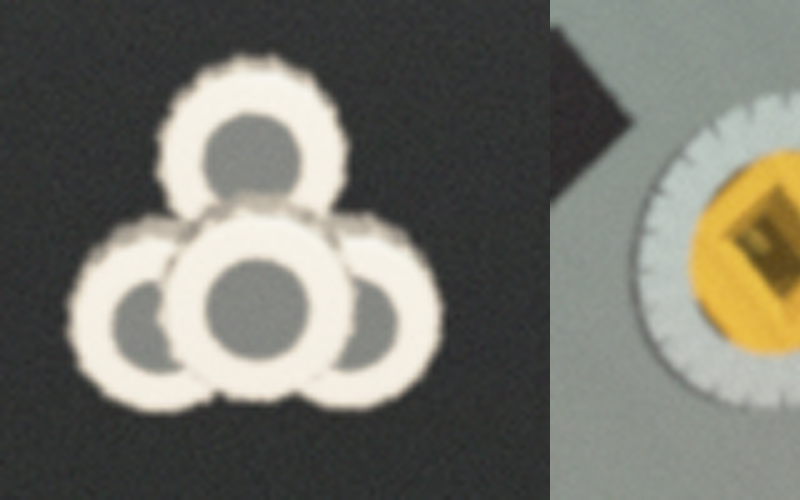

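Request:
{"op": "servo_tool", "data": {
  "motion": [50,1,0,0,100,1,0,0,140,1,0,0,157,1,0,0,162,1,0,0,162,1,0,0],
  "gripper": 0.6
}}

```text
time_s: 3.32
ee_pos: [0.5154, -0.1624, 0.0597]
eef_rot: [-1.081, 1.569, -0.384]
force: [-0.4, 0.9, -0.3]
grip_width: 0.0564
```

Request:
{"op": "servo_tool", "data": {
  "motion": [0,0,0,0,0,0,0,0,0,0,0,0,0,0,0,0],
  "gripper": 0.2,
  "force": 10
}}

```text
time_s: 3.82
ee_pos: [0.515, -0.1624, 0.059]
eef_rot: [-1.08, 1.57, -0.384]
force: [-1.5, 0.8, 5.1]
grip_width: 0.0357
```

Run:
```python
from h import *
o=ctrl.get_obs();print(o['ee_pos'],o['grip_width'],o['time_s'],o['force'])
print(delta([.5995,-.100,.040]))
```

```text
[ 0.51498223 -0.16237652  0.0590115 ] 0.03574513861201774 3.825 [-1.52693375  0.77035211  5.10807218]
(array([ 19.1,  -6.3, 104.8]), None)
```

Request:
{"op": "servo_tool", "data": {
  "motion": [-15,0,0,0,-35,0,0,0,-35,-3,40,0,-35,-6,80,0,-30,-6,105,0,0,-6,105,0,16,-6,105,0,23,-6,105,0,23,-6,105,0,23,-6,105,0]
}}

```text
time_s: 5.08
ee_pos: [0.5995, -0.0998, 0.0364]
eef_rot: [-0.928, 1.57, -0.231]
force: [0.3, -0.3, 0.3]
grip_width: 0.0358
```

Run:
```python
from h import *
o=ctrl.get_obs();print(o['ee_pos'],o['grip_width'],o['time_s'],o['force'])
c=cam('wrist','w2')
```

```text
[ 0.59947751 -0.09977041  0.03637034] 0.035779212887352606 5.075 [ 0.30137801 -0.28600158  0.32616627]
```

View pics/w2.png

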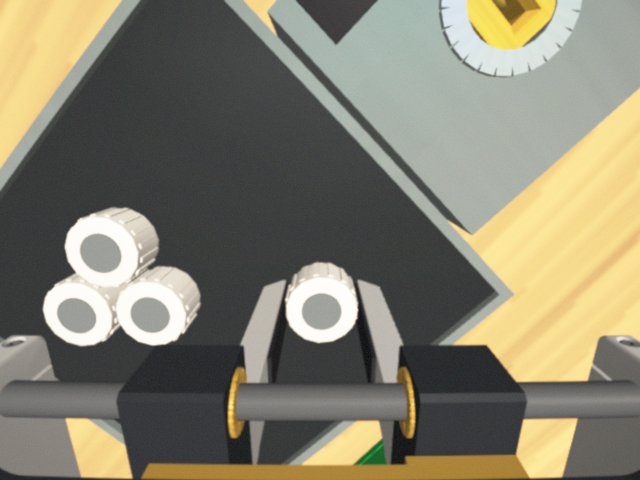

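Run:
```python
from h import *
c=cam('wrist')
W=onz(c,[(321.5,310),(101,252),(79,314),(151,313)],.0545);print(W.round(4))
print(toolR()[:,1:].T@(W-ctrl.get_obs()['ee_pos']).T*1000)
```

```text
[[ 0.5987 -0.0979  0.0545]
 [ 0.4991 -0.1421  0.0545]
 [ 0.5069 -0.1781  0.0545]
 [ 0.5347 -0.1539  0.0545]]
[[ 1.74649192e+00  3.17774413e+01 -8.71985917e-01 -8.24866497e-02]
 [ 5.84013161e-01 -1.04153784e+02 -1.21233322e+02 -8.44159217e+01]]
```

Request:
{"op": "servo_tool", "data": {
  "motion": [1.5,0,0,0,1.5,0,0,0,1.5,0,0,0],
  "gripper": 0.55
}}

```text
time_s: 5.55
ee_pos: [0.5991, -0.0995, 0.034]
eef_rot: [0.492, 1.571, 1.189]
force: [-0.7, 0.3, -0.5]
grip_width: 0.0514
```

Request:
{"op": "servo_tool", "data": {
  "motion": [-30,0,0,0,-45,0,0,0,-45,0,-25,-10,-45,0,-50,-20,-45,0,-75,-30,-45,-1,-86,-40,-45,-1,-86,-50,-45,-1,-86,-60,-45,-1,-86,-61,-25,-1,-86,-61,-8,-1,-86,-61,0,-1,-86,-61,0,-1,-86,-61]
}}

```text
time_s: 7.18
ee_pos: [0.5336, -0.1554, 0.0335]
eef_rot: [1.043, 1.57, 2.803]
force: [-0.3, -0.1, -0.0]
grip_width: 0.0518
```

Run:
```python
from h import *
o=ctrl.get_obs();print(o['ee_pos'],yawz(o),o['grip_width'],o['time_s'],o['force'])
c=cam('wrist','w3')
```

```text
[ 0.53360577 -0.15536576  0.03349644] 100.8597157513179 0.05175058801950909 7.175 [-0.2565876  -0.07852705 -0.01352253]
```

View pics/w3.png

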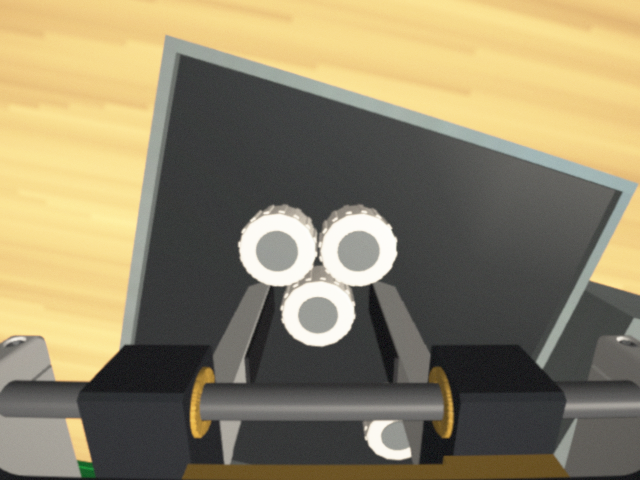

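Request:
{"op": "servo_tool", "data": {
  "motion": [0,0,0,0,0,0,0,0,0,0,0,0,-6,0,0,0,-14,-10,0,0,-14,-35,-30,0,-14,-50,-45,0,-6,-50,-45,0,0,-50,-45,0,0,-50,-45,0,0,-50,-45,0],
  "gripper": 0.2
}}

```text
time_s: 8.6
ee_pos: [0.591, -0.1898, 0.0339]
eef_rot: [1.022, 1.57, 2.783]
force: [-0.3, 0.1, -0.7]
grip_width: 0.0356
```

Request:
{"op": "servo_tool", "data": {
  "motion": [0,0,0,0,0,0,0,0],
  "gripper": 0.55
}}

```text
time_s: 8.85
ee_pos: [0.5914, -0.1901, 0.034]
eef_rot: [-2.292, 1.571, -0.531]
force: [0.1, -0.9, 0.5]
grip_width: 0.0504
```

Run:
```python
from h import *
o=ctrl.get_obs();print(o['ee_pos'],yawz(o),o['grip_width'],o['time_s'],o['force'])
c=cam('wrist','w4')
```

```text
[ 0.59135    -0.19009748  0.03402008] 100.90476734293846 0.050412416569057844 8.85 [ 0.09233244 -0.85653722  0.52135536]
```

View pics/w4.png

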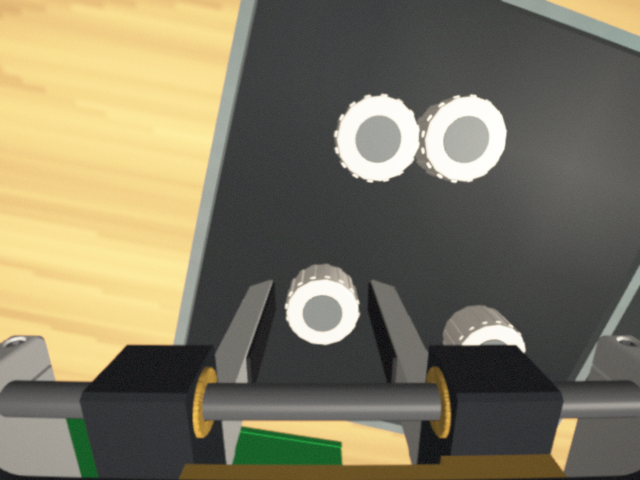

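Request:
{"op": "servo_tool", "data": {
  "motion": [-30,0,0,0,-45,0,0,0,-45,25,20,10,-45,50,40,20,-45,75,58,30,-45,83,64,40,-45,83,64,50,-45,83,64,60,-25,83,64,61,-8,83,64,61,0,83,64,61,0,83,64,61]
}}

```text
time_s: 10.4
ee_pos: [0.4976, -0.143, 0.0335]
eef_rot: [2.109, 1.57, 2.806]
force: [-0.3, -1.0, 0.2]
grip_width: 0.0517
```

Run:
```python
from h import *
o=ctrl.get_obs();print(o['ee_pos'],yawz(o),o['grip_width'],o['time_s'],o['force'])
c=cam('wrist','w5')
```

```text
[ 0.49760178 -0.14296822  0.03352876] 39.92122615819044 0.051693547009044334 10.4 [-0.33944881 -0.98071863  0.20445777]
```

View pics/w5.png

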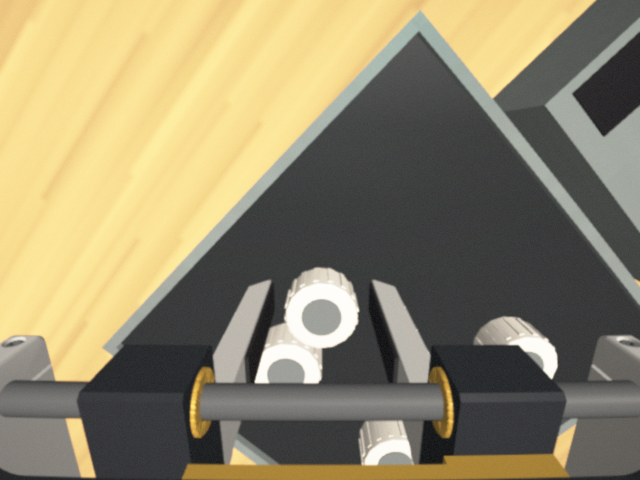

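Request:
{"op": "servo_tool", "data": {
  "motion": [0,0,0,0,0,0,0,0,0,0,0,0,-6,0,0,0,-14,10,2,0,-14,31,30,0,-14,31,42,0,-6,31,42,0,0,31,42,0,0,31,42,0],
  "gripper": 0.2
}}

```text
time_s: 11.7
ee_pos: [0.5096, -0.0929, 0.0332]
eef_rot: [2.253, 1.57, 2.949]
force: [-0.8, -0.1, -0.6]
grip_width: 0.0357
```

Request:
{"op": "servo_tool", "data": {
  "motion": [0,0,0,0,0,0,0,0],
  "gripper": 0.55
}}

```text
time_s: 11.95
ee_pos: [0.51, -0.0926, 0.0339]
eef_rot: [2.59, 1.571, -2.997]
force: [-0.5, 0.2, 0.4]
grip_width: 0.0501
```

Request:
{"op": "servo_tool", "data": {
  "motion": [-30,0,0,0,-80,0,0,0,-140,0,0,0],
  "gripper": 0.55
}}

```text
time_s: 12.32
ee_pos: [0.5095, -0.0923, 0.175]
eef_rot: [2.209, 1.569, 2.906]
force: [1.0, 0.5, 0.8]
grip_width: 0.0518
```

Run:
```python
from h import *
o=ctrl.get_obs();print(o['ee_pos'],yawz(o),o['grip_width'],o['time_s'],o['force'])
c=cam('wrist','w6'); cam('scene','s2'); 
P=cloud(c); hsv=cv2.cvtColor(c['color'],cv2.COLOR_RGB2HSV)
v,u=np.nonzero((hsv[...,2]>150)&(hsv[...,1]<50)&(P[...,2]>.045)&(P[...,2]<.065)); 
m=np.zeros((480,640),np.uint8);m[v,u]=1
n,l,s,ce=cv2.connectedComponentsWithStats(m)
for i in range(1,n):
    if s[i,4]>150: print(ce[i],s[i],onz(c,[ce[i]],.054).round(4))
```

```text
[ 0.50950742 -0.09227726  0.17501838] 39.89517991142168 0.051758792544575986 12.325 [1.03686092 0.50516947 0.83313104]
[321.39624506 238.51482213] [ 301  218   42   42 1012] [[ 0.5096 -0.0913  0.054 ]]
[402.25118483 294.92417062] [387 283  23  29 211] [[ 0.6004 -0.0848  0.054 ]]
[322.19395466 360.59949622] [304 344  37  36 794] [[ 0.5887 -0.1846  0.054 ]]
```

View pics/w6.png

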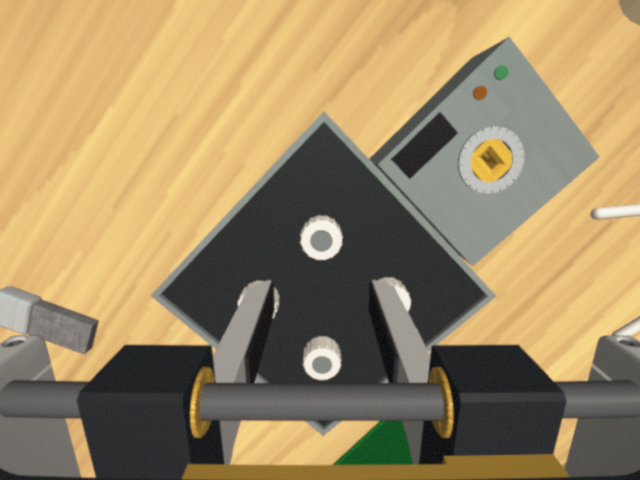

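View pics/s2.png

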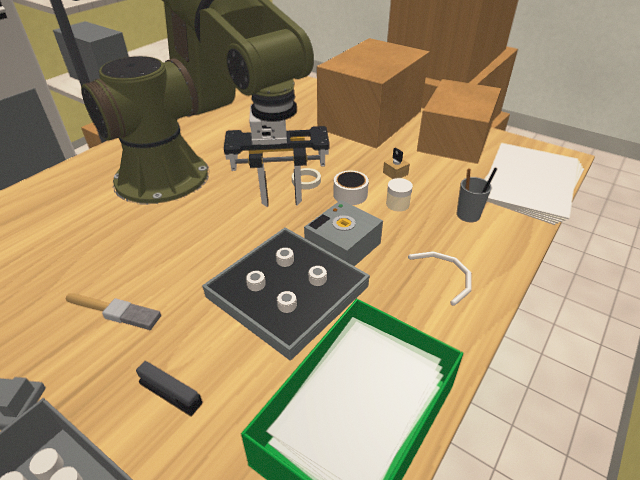

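Request:
{"op": "servo_tool", "data": {
  "motion": [0,22,44,-10,0,44,88,-20,0,68,132,-30,0,68,132,-40,0,68,132,-45,0,68,132,-45],
  "gripper": 0.4
}}

```text
time_s: 13.18
ee_pos: [0.5676, 0.0445, 0.1733]
eef_rot: [1.704, 1.57, -3.098]
force: [0.0, -0.3, 0.4]
grip_width: 0.0373
```

Run:
```python
from h import *
o=ctrl.get_obs();print(o['ee_pos'],yawz(o),o['grip_width'],o['time_s'],o['joint_vel'].round(3))
c=cam('wrist','w7')
hsv=cv2.cvtColor(c['color'],cv2.COLOR_RGB2HSV)
m=((hsv[...,0]>12)&(hsv[...,0]<32)&(hsv[...,1]>150)&(hsv[...,2]>60)).astype(np.uint8); m[:180]=0;m[290:]=0;m[:,:270]=0;m[:,370:]=0
m=cv2.morphologyEx(m,cv2.MORPH_CLOSE,np.ones((21,21)));v,u=np.nonzero(m);print('brass',u.mean(),v.mean(),np.ptp(u),np.ptp(v),onz(c,[(u.mean(),v.mean())],.07))
im=c['color'][:,:,::-1]; cv2.imwrite('pics/w7z.png',cv2.resize(im[190:290,270:370],None,fx=6,fy=6,interpolation=2))
```

```text
[0.56760398 0.04452349 0.17333212] 84.86711221658337 0.03733100732358468 13.175 [-0.006 -0.004 -0.002 -0.002  0.002  0.052]
brass 323.7711357813834 239.50555081127243 55 77 [[0.56388027 0.04798154 0.07      ]]
```

View pics/w7.png

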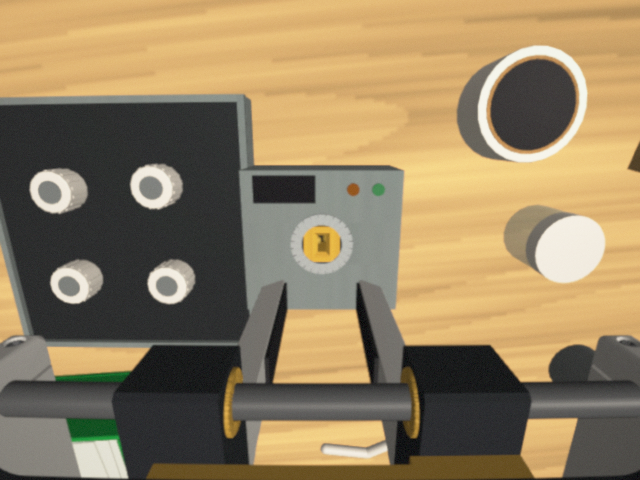

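View pics/w7z.png

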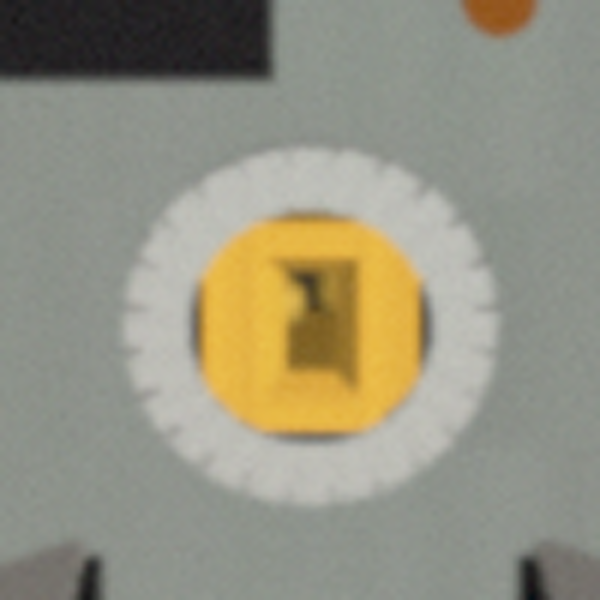

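Run:
```python
from h import *
c=cam('wrist')
W=onz(c,[(322,244.3)],.07);print(W, toolR()[:,1:].T@(W[0]-ctrl.get_obs()['ee_pos'])*1000)
print(delta([.519,.379,.175],73))
```

```text
[[0.56791575 0.04607534 0.07      ]] [-0.13721285  1.71653445]
(array([ -1.4,  79. , 328.8]), np.float64(11.8))
```

Request:
{"op": "servo_tool", "data": {
  "motion": [0,12,48,4,0,24,96,8,0,36,144,12,0,48,192,12,0,60,240,12,0,72,288,12,0,79,329,12,0,79,329,12,0,79,329,12],
  "gripper": 0.4
}}

```text
time_s: 14.4
ee_pos: [0.5184, 0.3787, 0.1737]
eef_rot: [2.792, 1.57, -2.22]
force: [-1.0, -0.5, -0.7]
grip_width: 0.0379
```

Run:
```python
from h import *
o=ctrl.get_obs();print(o['ee_pos'],yawz(o),o['grip_width'],o['time_s'],o['joint_vel'].round(3))
c=cam('wrist','w8')
im=c['color'][:,:,::-1]; cv2.imwrite('pics/w8z.png',cv2.resize(im[170:290,260:380],None,fx=5,fy=5,interpolation=2))
```

```text
[0.51841085 0.37865647 0.17366147] 72.83185688953363 0.037907597502395654 14.4 [-0.018 -0.008  0.006  0.001 -0.001 -0.005]
```

View pics/w8.png

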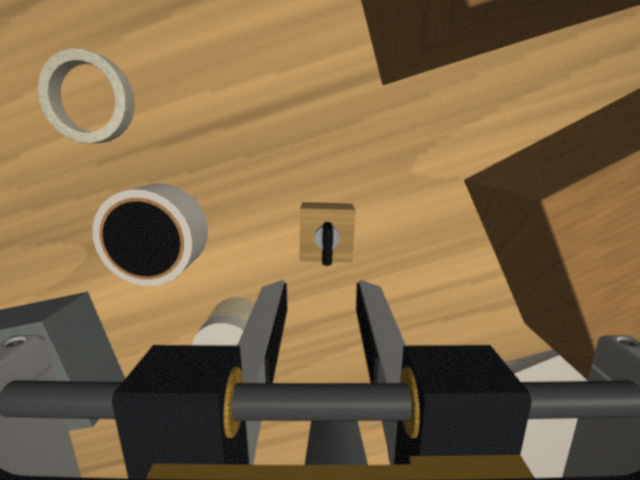

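View pics/w8z.png

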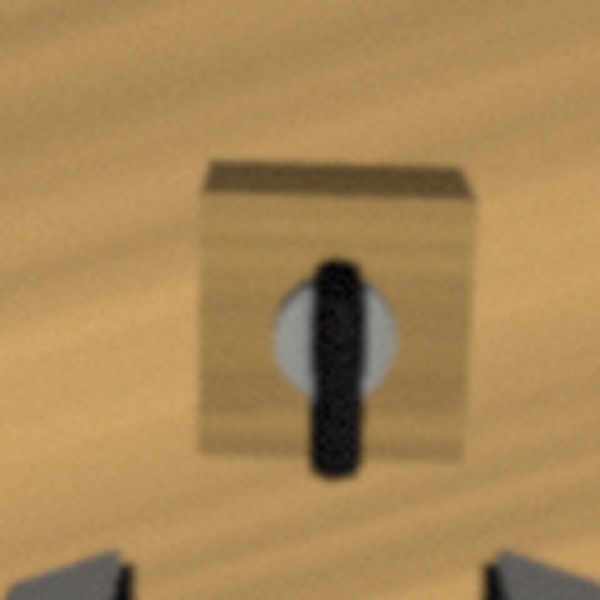

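Run:
```python
from h import *
c=cam('wrist');o=ctrl.get_obs()
for px,z in [((327.1,238),.044),((327.3,264.5),.076),((328,223),.044)]:
    W=onz(c,[px],z)[0];print(W,toolR()[:,1:].T@(W-o['ee_pos'])*1000)
print(delta([.5185,.3805,.04]))
```

```text
[0.52212965 0.3837465  0.044     ] [-1.60189293  6.30753848]
[0.53525871 0.37936349 0.076     ] [-15.4428934    6.00303542]
[0.50921124 0.38850354 0.044     ] [12.14555269  7.03036233]
(array([134. ,   0.9,   2.1]), None)
```

Request:
{"op": "servo_tool", "data": {
  "motion": [0,-1,5.5,0,50,-1,5.5,0,95,-1,5.5,0,118,-1,5.5,0,126,-1,5.5,0,126,-1,5.5,0],
  "gripper": 0.4
}}

```text
time_s: 15.25
ee_pos: [0.5213, 0.3842, 0.0484]
eef_rot: [-0.669, 1.57, 0.603]
force: [0.4, -0.5, 0.7]
grip_width: 0.0375
```

Run:
```python
from h import *
o=ctrl.get_obs();print(o['ee_pos'],yawz(o),o['grip_width'],o['time_s'],o['joint_vel'].round(3))
c=cam('wrist','w9')
im=c['color'][:,:,::-1]; cv2.imwrite('pics/w9z.png',cv2.resize(im[220:400,230:410],None,fx=4,fy=3.3,interpolation=2))
```

```text
[0.52125703 0.38420511 0.0483983 ] 72.87827120359712 0.037489707931563664 15.25 [ 0.004 -0.021 -0.013  0.001  0.006 -0.001]
```

View pics/w9z.png

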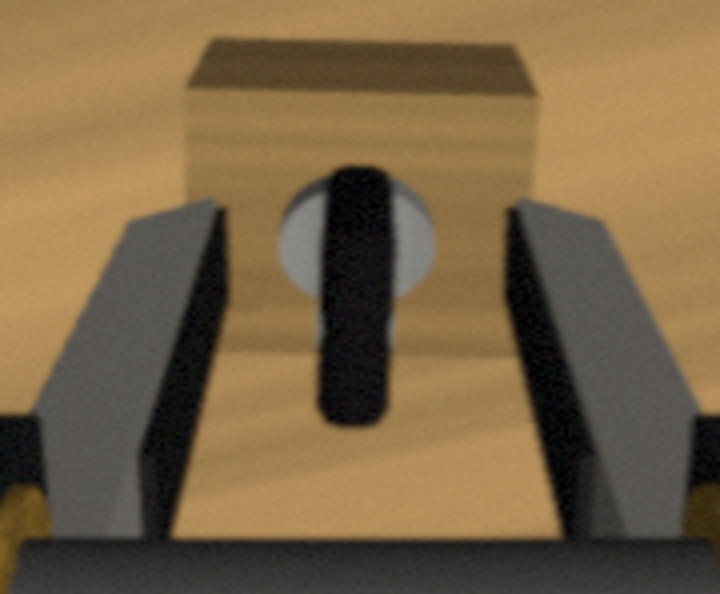

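Run:
```python
from h import *
c=cam('wrist');o=ctrl.get_obs()
for px,z in [((319.2,292),.044),((318,348.5),.076)]:
    W=onz(c,[px],z)[0];print(W,toolR()[:,1:].T@(W-o['ee_pos'])*1000)
```

```text
[0.52054123 0.38438041 0.044     ] [ 0.89183306 -0.42204077]
[0.53525768 0.37932057 0.076     ] [-14.70171459  -0.88094082]
```

Request:
{"op": "servo_tool", "data": {
  "motion": [1,0,0,1,1,0,0,1,1,0,0,1,1,0,0,1,1,0,0,1],
  "gripper": 0,
  "force": 50
}}

```text
time_s: 15.98
ee_pos: [0.5209, 0.3841, 0.0471]
eef_rot: [3.006, 1.571, -2.022]
force: [-2.1, -3.4, 1.9]
grip_width: 0.0085
```

Request:
{"op": "servo_tool", "data": {
  "motion": [-15,0,0,0,-40,0,0,0,-75,0,0,0,-105,0,0,0,-105,0,0,0]
}}

```text
time_s: 16.6
ee_pos: [0.5218, 0.3849, 0.1552]
eef_rot: [-0.655, 1.566, 0.6]
force: [-0.5, 0.4, -0.4]
grip_width: 0.0087
```

Run:
```python
from h import *
o=ctrl.get_obs();print(o['ee_pos'],yawz(o),o['grip_width'],o['force'].round(2))
print(delta([.568,.0448,.15],84.9))
c=cam('wrist','w10')
```

```text
[0.52178001 0.3848954  0.15519186] 71.90529829056149 0.008704157361384478 [-0.47  0.43 -0.44]
(array([   4.4, -149.6, -308.9]), np.float64(-13.0))
```

View pics/w10.png

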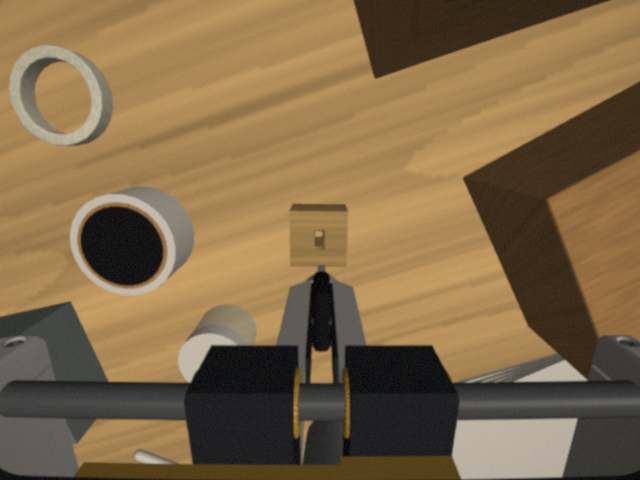

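Request:
{"op": "servo_tool", "data": {
  "motion": [0,-20,-42,-3,0,-44,-90,-6,0,-66,-137,-9,0,-88,-183,-13,0,-110,-228,-13,0,-130,-270,-13,0,-145,-299,-13,0,-149.5,-309,-13,0,-149.5,-309,-13,0,-149.5,-309,-13,0,-149.5,-309,-13]
}}

```text
time_s: 18.02
ee_pos: [0.5669, 0.045, 0.1518]
eef_rot: [1.163, 1.571, 2.646]
force: [-0.3, 0.3, 0.1]
grip_width: 0.0087
```

Run:
```python
from h import *
o=ctrl.get_obs();print(o['ee_pos'],yawz(o),o['time_s'],o['force'].round(2))
print(delta([.568,.0448,.15],84.9))
c=cam('wrist','w11');s=cam('scene')
im=c['color'][:,:,::-1];a=cv2.resize(im[210:330,270:370],None,fx=4,fy=4,interpolation=2)
p=proj(s,[.568,.045,.1])[0].astype(int);b=s['color'][p[1]-50:p[1]+70,p[0]-50:p[0]+50,::-1]
cv2.imwrite('pics/w11z.png',np.hstack([a,cv2.resize(b,None,fx=4,fy=4,interpolation=2)]))
t=cam('top');p=proj(t,[.568,.045,.1])[0].astype(int);print(p)
```

```text
[0.56685948 0.04503157 0.15184997] 84.97264621138636 18.025 [-0.3   0.31  0.11]
(array([ 1.8, -1.2, -0.1]), np.float64(0.1))
[285 215]
```

View pics/w11z.png

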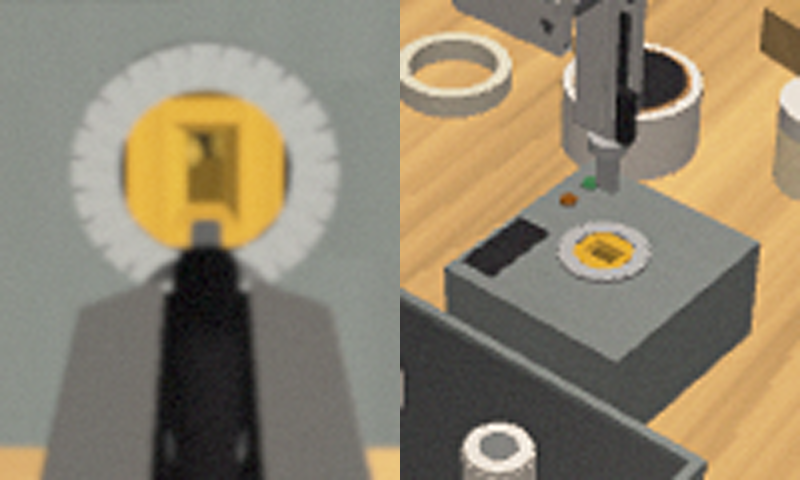

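Request:
{"op": "servo_tool", "data": {
  "motion": [15,-1,0,0,30,-1,0,0,36,-1,0,0,38,-1,0,0,38,-1,0,0]
}}

```text
time_s: 18.8
ee_pos: [0.5681, 0.0439, 0.1141]
eef_rot: [-1.574, 1.571, -0.092]
force: [-0.7, 0.0, 0.2]
grip_width: 0.0086
```

Run:
```python
from h import *
o=ctrl.get_obs();print(o['ee_pos'],yawz(o),o['time_s'],o['force'].round(2))
c=cam('wrist','w12');s=cam('scene')
im=c['color'][:,:,::-1];a=cv2.resize(im[210:330,270:370],None,fx=4,fy=4,interpolation=2)
p=proj(s,[.568,.045,.1])[0].astype(int);b=s['color'][p[1]-50:p[1]+70,p[0]-50:p[0]+50,::-1]
cv2.imwrite('pics/w12z.png',np.hstack([a,cv2.resize(b,None,fx=4,fy=4,interpolation=2)]))
```

```text
[0.56810603 0.04394465 0.11407019] 84.89947820197891 18.8 [-0.72  0.03  0.18]
```

View pics/w12z.png

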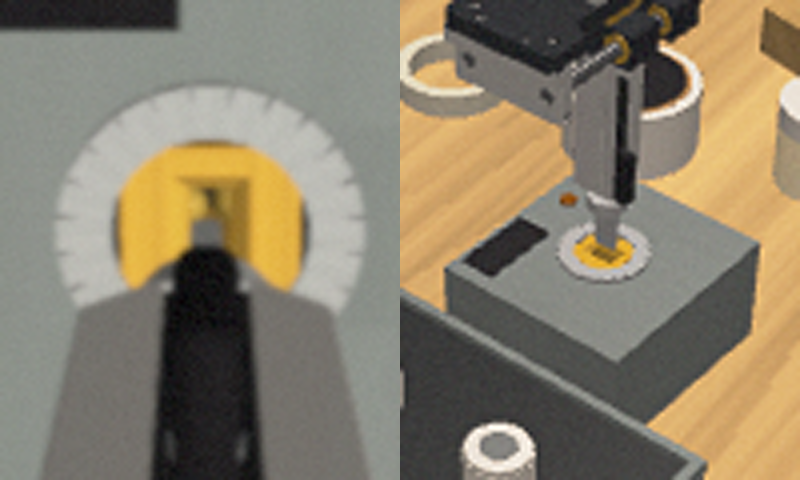

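Request:
{"op": "servo_tool", "data": {
  "motion": [0,0,0.8,0,4,0,0.8,0,8,0,0.8,0,12,0,0.8,0,15,0,0.8,0,15,0,0.8,0]
}}

```text
time_s: 19.65
ee_pos: [0.5677, 0.0447, 0.0984]
eef_rot: [1.691, 1.57, -3.111]
force: [-3.5, -0.9, -1.1]
grip_width: 0.0086
```

Run:
```python
from h import *
o=ctrl.get_obs();print(o['ee_pos'],yawz(o),o['time_s'],o['force'].round(2),o['moment'].round(2),o['grip_width'])
```

```text
[0.56770541 0.04474888 0.09843346] 84.90093480756167 19.65 [-3.46 -0.86 -1.13] [ 0.07  0.64 -0.03] 0.008599639539888933
```

Request:
{"op": "servo_tool", "data": {
  "motion": [0,0.7,0,0,2,0.7,0,0,4,0.7,0.3,1,6,0.7,-0.3,-1,8,0.7,0.3,1,10,0.7,-0.3,-1,12,0.7,0,0]
}}

```text
time_s: 20.52
ee_pos: [0.5678, 0.0444, 0.0886]
eef_rot: [-1.839, 1.569, -0.357]
force: [-8.6, -0.1, 16.6]
grip_width: 0.0087
```

Request:
{"op": "servo_tool", "data": {
  "motion": [2,0.8,0,1,4,0.8,0.3,-1,6,0.8,-0.3,1,8,0.8,0.3,-1,8,0.8,-0.3,1,8,0.8,0,0]
}}

```text
time_s: 21.28
ee_pos: [0.5674, 0.045, 0.0808]
eef_rot: [-1.427, 1.568, 0.054]
force: [-5.4, -1.0, 19.5]
grip_width: 0.0087
```

Run:
```python
from h import *
o=ctrl.get_obs();print(o['ee_pos'],yawz(o),o['time_s'],o['force'].round(2),o['moment'].round(2),o['grip_width'])
c=cam('wrist','w13');s=cam('scene')
im=c['color'][:,:,::-1];a=cv2.resize(im[210:330,270:370],None,fx=4,fy=4,interpolation=2)
p=proj(s,[.568,.045,.1])[0].astype(int);b=s['color'][p[1]-50:p[1]+70,p[0]-50:p[0]+50,::-1]
cv2.imwrite('pics/w13z.png',np.hstack([a,cv2.resize(b,None,fx=4,fy=4,interpolation=2)]))
```

```text
[0.56740092 0.04497843 0.08082287] 84.8283302668248 21.275 [-5.37 -1.   19.46] [0.08 1.14 0.02] 0.008748507116832772
```

View pics/w13z.png

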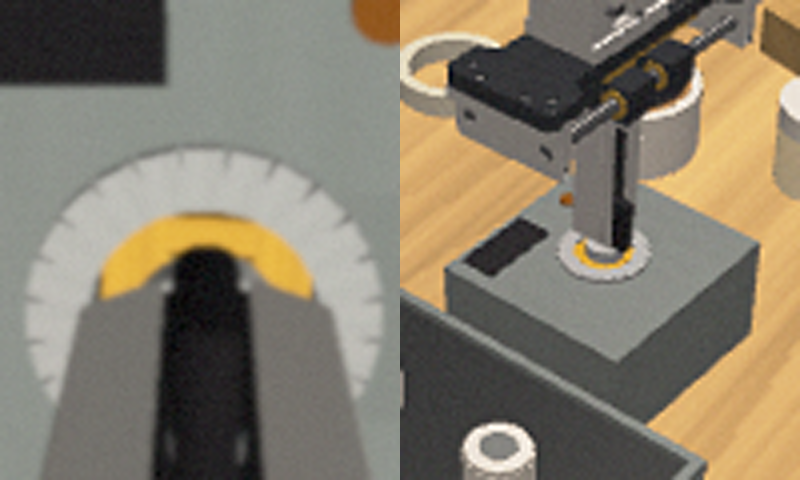

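Request:
{"op": "servo_tool", "data": {
  "motion": [1,0.3,0,1.5,1.5,0.3,0.2,-1.5,1.5,0.3,-0.2,1.5,1.5,0.3,0,0]
}}

```text
time_s: 21.88
ee_pos: [0.5676, 0.045, 0.0807]
eef_rot: [-1.455, 1.567, 0.025]
force: [-9.1, -0.4, 32.2]
grip_width: 0.0088
```

Request:
{"op": "servo_tool", "data": {
  "motion": [-1,0.3,0,0,-1,0.3,0,8,-1,0.3,0,16,-1,0.3,0,24,-1,0.3,0,32,-1,0.3,0,40,-1,0.3,0,45]
}}

```text
time_s: 22.75
ee_pos: [0.5678, 0.0452, 0.0808]
eef_rot: [-0.611, 1.565, 0.08]
force: [-0.7, 3.4, 18.5]
grip_width: 0.0089
```

Run:
```python
from h import *
o=ctrl.get_obs();print(o['ee_pos'],yawz(o),o['time_s'],o['force'].round(2),o['moment'].round(2),o['grip_width'],toolR().T@o['force'],o['qpos'].round(2))
c=cam('wrist','w14')
im=c['color'][:,:,::-1];a=cv2.resize(im[210:330,270:370],None,fx=4,fy=4,interpolation=2)
cv2.imwrite('pics/w14z.png',a)
```

```text
[0.56778679 0.0452265  0.08083018] 39.6349332288249 22.75 [-0.72  3.35 18.47] [0.47 0.03 0.09] 0.008911277086676264 [-18.46979857   2.97971417   1.66990868] [ 0.02  0.47  1.59  0.    1.07 -0.68]
```

View pics/w14z.png

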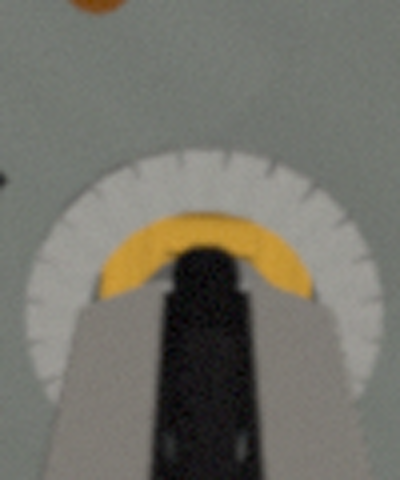

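Request:
{"op": "servo_tool", "data": {
  "motion": [0,0,0,8,0,0,0,16,0,0,0,24,0,0,0,32,0,0,0,40,0,0,0,46,0,0,0,46]
}}

```text
time_s: 23.68
ee_pos: [0.5681, 0.045, 0.0809]
eef_rot: [0.119, 1.565, 0.01]
force: [1.5, 0.9, 19.6]
grip_width: 0.0086
```

Run:
```python
from h import *
o=ctrl.get_obs();print(o['ee_pos'],yawz(o),o['time_s'],o['force'].round(2),o['moment'].round(3),o['grip_width'],toolR().T@o['force'])
```

```text
[0.56811846 0.04498783 0.08085812] -6.247543554762554 23.675 [ 1.55  0.92 19.55] [ 0.037 -0.355  0.04 ] 0.008567020100134454 [-19.54033237   1.10040472   1.5595359 ]
```

Request:
{"op": "servo_tool", "data": {
  "motion": [0,0,0,3,0,0,0,6,0,0,0,6]
}}

```text
time_s: 24.05
ee_pos: [0.5681, 0.0451, 0.0808]
eef_rot: [0.237, 1.564, 0.024]
force: [2.5, 0.5, 18.0]
grip_width: 0.0085
```

Run:
```python
from h import *
o=ctrl.get_obs();print(o['ee_pos'],yawz(o),o['time_s'],o['force'].round(2),o['moment'].round(3),o['grip_width'],toolR().T@o['force'])
c=cam('wrist','w15')
im=c['color'][:,:,::-1];a=cv2.resize(im[210:330,270:370],None,fx=4,fy=4,interpolation=2)
cv2.imwrite('pics/w15z.png',a)
```

```text
[0.56814147 0.04507139 0.08082852] -12.194601327303856 24.05 [ 2.54  0.47 18.04] [ 0.211 -0.424  0.092] 0.00854663211471326 [-18.01900243   1.02688451   2.49386482]
```

View pics/w15z.png

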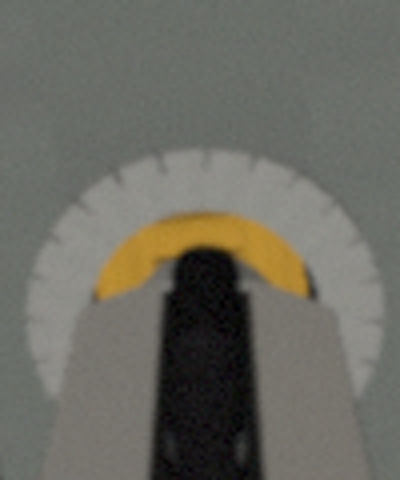

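Request:
{"op": "servo_tool", "data": {
  "motion": [0,0,0,2,0,0,0,4,0,0,0,4]
}}

```text
time_s: 24.48
ee_pos: [0.5681, 0.0451, 0.0809]
eef_rot: [0.316, 1.564, 0.034]
force: [2.4, 1.8, 17.3]
grip_width: 0.0087
```

Run:
```python
from h import *
o=ctrl.get_obs();print(o['ee_pos'],yawz(o),o['time_s'],o['force'].round(2),o['moment'].round(3),o['tau'].round(3))
```

```text
[0.56813005 0.04511713 0.08086545] -16.17854232751213 24.475 [ 2.35  1.81 17.31] [ 0.226 -0.405  0.133] [ -1.108 -48.177 -23.317  -0.267   0.654   0.447]
```

Request:
{"op": "servo_tool", "data": {
  "motion": [0,0,0,2,0,0,0,4,0,0,0,4]
}}

```text
time_s: 24.85
ee_pos: [0.5682, 0.0451, 0.0809]
eef_rot: [0.369, 1.564, 0.017]
force: [2.2, 2.0, 17.6]
grip_width: 0.0088
```

Run:
```python
from h import *
o=ctrl.get_obs();print(o['ee_pos'],yawz(o),o['time_s'],o['force'].round(2),o['moment'].round(3),o['tau'].round(3))
c=cam('wrist','w16');s=cam('scene')
im=c['color'][:,:,::-1];a=cv2.resize(im[210:330,270:370],None,fx=4,fy=4,interpolation=2)
p=proj(s,[.568,.045,.08])[0].astype(int);b=s['color'][p[1]-60:p[1]+60,p[0]-50:p[0]+50,::-1]
cv2.imwrite('pics/w16z.png',np.hstack([a,cv2.resize(b,None,fx=4,fy=4,interpolation=2)]))
```

```text
[0.56816488 0.04510084 0.08087214] -20.167720882503232 24.85 [ 2.24  2.01 17.6 ] [ 0.238 -0.514  0.272] [ -1.071 -48.248 -23.277  -0.141   0.724   0.581]
```

View pics/w16z.png

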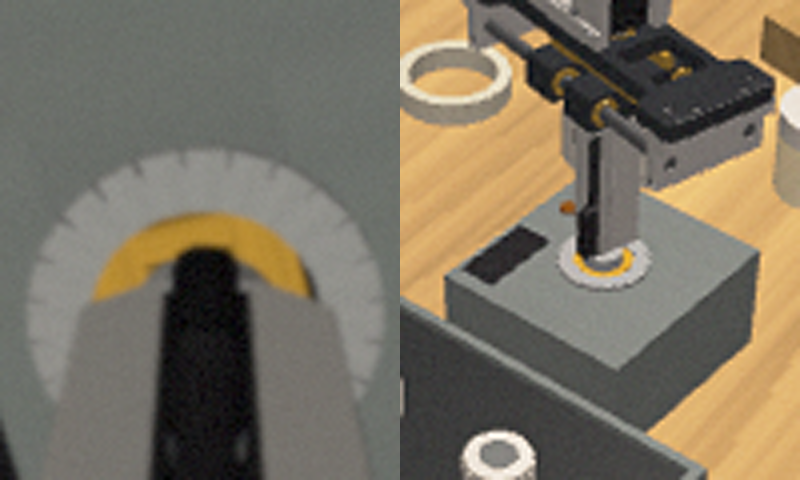

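Request:
{"op": "servo_tool", "data": {
  "motion": [0,0,0,2,0,0,0,2,0,0,0,2,0,0,0,2]
}}

```text
time_s: 25.45
ee_pos: [0.5682, 0.0451, 0.0809]
eef_rot: [0.401, 1.564, 0.015]
force: [2.8, 1.4, 17.8]
grip_width: 0.009
```

Run:
```python
from h import *
o=ctrl.get_obs();print(o['ee_pos'],yawz(o),o['time_s'],o['force'].round(2),o['moment'].round(3),o['grip_width'])
c=cam('wrist','w17');cam('scene','s3');cam('top','t3')
im=c['color'][:,:,::-1];a=cv2.resize(im[220:330,270:370],None,fx=5,fy=5,interpolation=2)
cv2.imwrite('pics/w17z.png',a)
```

```text
[0.56820719 0.0451091  0.08086352] -22.13242598769744 25.45 [ 2.76  1.4  17.8 ] [ 0.244 -0.511  0.402] 0.009042283274706051
```

View pics/w17z.png

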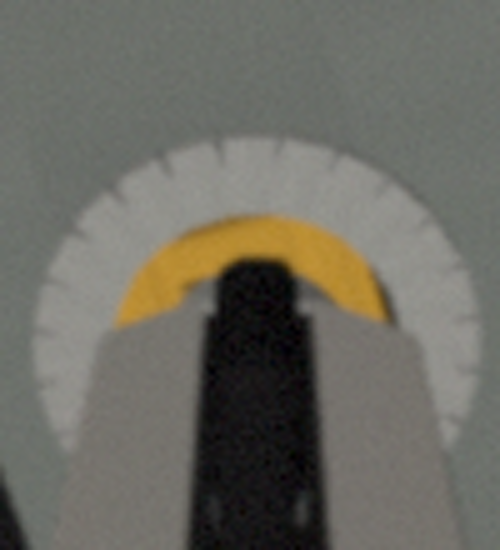

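View pics/s3.png

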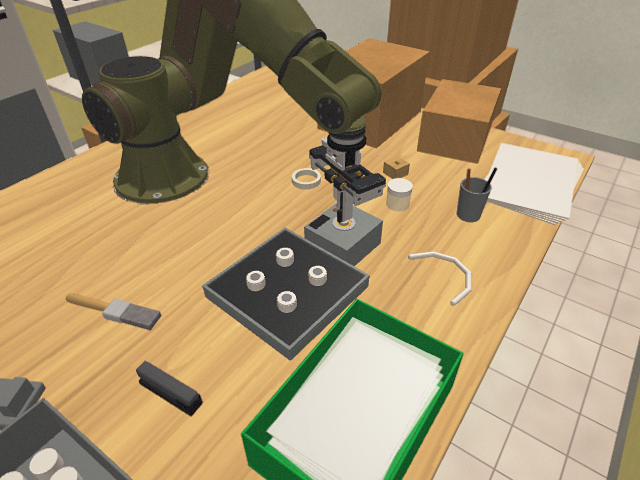

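View pics/t3.png

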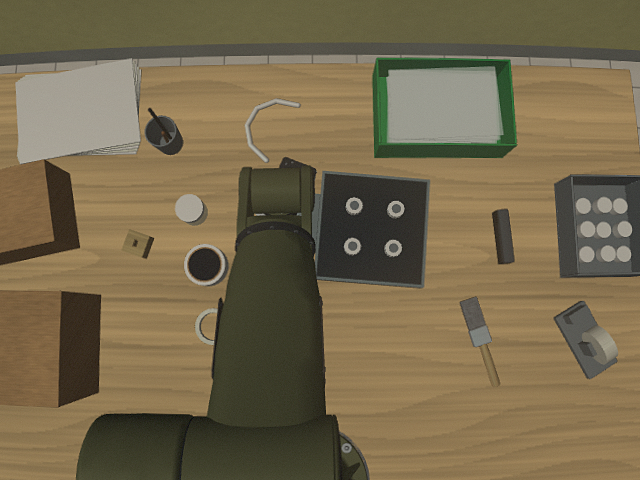

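Run:
```python
from h import *
print(ctrl.hand_in())
o=ctrl.get_obs();print(o['time_s'],yawz(o),o['force'].round(1),o['moment'].round(2))
```

```text
the job is handed in; nothing more can be done
None
the job is handed in; nothing more can be done
```

I handed the job in at about 25.6 s of the 69 s allowed, with the gripper still holding the key turned in the switch.

**Knobs:** I moved three of the four knobs, so they now lie in a 2×2 pattern on the plate. By the placing positions, centres are about 90 mm apart, which leaves roughly 50 mm clear between neighbours. The last scene and top pictures show all four flat and apart.

**Key seated:** The key went into the switch with small wiggles. At the end, extra push raised the force from 19 to 32 N while the height changed by only 0.1 mm. The tool stopped at 80.8 mm; about 81.1 mm was expected with the shoulder on the mouth, so I judge it fully home.

**Key turned:** I turned it clockwise until the resisting moment climbed steeply, from 0.13 to 0.27 to 0.40 N m. That is well above the spring's 0.1 N m maximum, so I take it as the end stop. The tool turned about 107° in all, because the blade has about 10° of play in the slot. I finished at 50 N grip with about 18 N of downward push.

**Not confirmed directly:** The lock's own angle can't be read, so the quarter turn rests on the moment rise and the tilt of the brass face in the wrist picture. The cameras disagreed by up to about 3 mm in y, so I corrected my positions from objects I had gripped. The other things on the table look unmoved in the last pictures, though the arm partly hides a ring in the top view.

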